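# Load the tile nest and arm the decorating wheel

## Robot

A 7-joint arm with a two-finger parallel gripper is mounted at the origin on the work surface. World frame = base frame: x ahead of the robot, y to its left, z up, the work surface at z = 0. Lengths are in m, angles in rad, forces in N, time in s.
With the tool pointing down it reaches from about 0.425 to 0.925 m from the base axis. Payload 6.8 kg.
Tool frame: the origin (TCP) lies midway between the tips of the shut fingers; the grasp point (between the pads) lies 19 mm behind it (bot.hold_point_z is the distance from the TCP to the grasp point, in m); z points along the fingers, y is the line along which they close (so a half turn about z gives the same grasp; the last joint's range is limited). The gripper opens to 85 mm and grips with 20 to 120 N. Pads are 22 mm wide; open, the fingers measure 114 mm over their backs; the gripper's body (76 mm by 85 mm) begins 54 mm behind the grasp point. The pads swing forward as they close: fully open they stand 13 mm farther back than shut.
Start: joints at [-1.402, 0.477, 0.022, 1.555, -0.011, 1.109, -0.083], TCP at [0.184, 0.649, 0.231] pointing down, gripper open.
Joint ranges: [-2.96, 2.96], [-0.34, 2.1], [-1.41, 1.46], [0.24, 2.44], [-1.37, 4.51], [0.17, 1.92], [-2.96, 2.96]. Speed limits (rad/s): [2.39, 2.39, 3.14, 3.14, 3.14, 3.14, 3.14].

## Interface

Orientations are given as a unit quaternion [w, x, y, z].
In Python, from station import bot gives the robot as it stands. The module is installed in compiled form; this text tells all that it offers.
- The arm moves only by the tool step_arm, never from a script. Its argument "increments" is a list that holds one entry, the list of rows, each a list of 7 numbers: the opening, from -1 (shut) to 1 (fully open), then the shift along the tool's x, y, z in mm, then the turn, a rotation vector about the tool's x, y, z in degrees. In form: [[[grip, x, y, z, ax, ay, az], ...]]. A call has 1 to 10 rows; each row is the pose to reach, as a shift and turn from the pose commanded when the call began, along the tool's axes at that moment; what a row does not reach only later rows make up. A row lasts 1/12 s, in which the tool goes at most 41.7 mm and 7.16 degrees, less where a joint would pass 70% of its speed; a pose out of reach is approached as far as the arm can. A call with a gripper value outside its range is refused whole. The fingers move at their own pace and stop on an object; "force" is the grip in N (left out, the last holds). Time passes only in rows, so rows that repeat a pose let the fingers close. It gives the time, the measured TCP pose, the force, the opening and the grip force at its end, in the units of the state.
- bot.get_obs(): the state, without advancing time (a new reading comes with each control period).
- bot.read_camera(name): name is "side" or "top" or "wrist"; returns a dict with "image" (480x640x3 uint8, red, green, blue), "camera_matrix" (3x3 intrinsics, pixels), "dist" ([k1, k2, p1, p2, k3] as OpenCV has them; the pictures are not rectified), "R" (3x3) and "t" (3): a world point X has camera coordinates R X + t. Camera axes: x right, y down, z forward; pixel columns grow to the right and rows downward; lengths in m; the calibration is good to about 2 mm. A picture is of the moment at which its call begins. There is no depth.
- bot.hand_in(): hands the job in; it is judged then, once.
The state is a dict: "t": time; "q": joint angles; "joint_vel": joint speeds; "joint_torque": joint torques, N m; "eef_pos": TCP position; "tool_rot": TCP orientation; "contact_force": force on the tool from outside, world axes, zero at the start; "torque": the same for the moment, N m; "gripper_width": opening from 0.0 (shut) to 1.0 (fully open); "grasp_force": force on a finger pad.
Only numpy, scipy, OpenCV 4.12 (cv2) and the standard library are available. Lean on these libraries where they do the work, as an engineer would, in place of code of your own. Each camera call takes 0.05 s, during which the arm holds its last target. There are 200 camera calls.

## Task

Take the rectangular clay blank out of the rack and seat it flat and square, fully home on the pocket floor between the metal jaws on the round wheel; lower it in, do not drop it. In the rack it can be gripped only by its two short ends but the jaws leave finger room only at its long sides, so set it down on the bare wooden board on the way and take it again the other way. When it is home and released, twist the spring-return knob on the switch box clockwise to its stop and let go so that it springs back, leaving the round clay disc, the wooden rib and the small white jar where they are.

Things in the scene. Friction and masses are not known exactly. Their poses are not given: they have to be found in the camera images.
- blank: the rectangular fired-clay block, 66 mm long (its x) x 46 mm wide (its y) x 24 mm high (its z), about 0.15 kg, same either way round; origin at the centre of its underside. Starts lying flat in one of the rack's two channels, long axis along the channel.
- rack: fixed plywood rack, 170 mm long (its x) x 124 mm wide (its y); origin at the centre of its underside. Floor 8 mm thick; three walls 8 mm thick along x, tops 40 mm above the table (8 mm above the blank), make two channels 50 mm wide centred at y = +29 and -29 mm, open at both ends and above. No finger room at the blank's long sides.
- board: fixed bare wooden board for setting the blank down, 150 x 150 mm, 8 mm thick; origin at the centre of its underside (its top is 8 mm above the origin). Nothing lies on it.
- wheel: fixed dark steel disc, 210 mm diameter, top 30 mm above the table, origin under its centre. It carries an aluminium plate 110 x 80 x 6 mm (the pocket floor) and two facing C-shaped aluminium jaws round the pocket's short ends, walls 8 to 10 mm thick, 32 mm high above the pocket floor: 8 mm higher than the seated blank.
- pocket (a point): centre of the pocket floor on the wheel, 36 mm above the table. Pocket 69 mm long (point x) x 49 mm wide (point y), so 1.5 mm clearance a side, no chamfer. The jaws close the short ends and overlap the ends of each long side, leaving a 47 mm gap in the middle of each long side for the fingers.
- knob_grip (a point): point on the axis of the black bar knob on top of the fixed grey switch box (80 x 80 x 40 mm), at gripping height: 74 mm above the table, 8 mm below the top of the bar. The bar is 42 mm long (point x), 14 mm wide (point y) and 32 mm high, on a round base 44 mm wide; pinch it across its width. The point turns with the knob.
- switchbox: the fixed grey switch box that carries the knob, 80 x 80 mm, 40 mm high; origin at the centre of its underside.
- knob (a joint): turn of the knob in rad: 0 at rest, grows clockwise seen from above, hard stop at 1.0. A spring always drives it back to 0: 0.035 N m at rest, 0.105 N m at the stop; let go, it returns within half a second.
- disc: the round fired-clay disc in the other channel of the rack: 44 mm diameter, 24 mm high; origin at the centre of its underside. Not wanted; leave it.
- rib: a flat round-ended wooden rib 70 x 36 x 8 mm, lying near left between the board and the side; origin at the centre of its underside. Bystander.
- glazepot: a small white jar, 48 mm wide, 55 mm high, near right beside the board; origin at the centre of its underside. Bystander.
Things that resemble listed ones, but are neither listed nor needed, are in the scene too. Leave any green look-alike of the blank alone. Leave any pink look-alike of the switchbox alone.

How it is judged:
On the way, in this order (a step that is already met when the one before it is completed fails the run):
1. the blank is set down on the wooden board and released (contact force between blank and board above 0.3 N and contact force between the fingers and blank below 0.2 N), for 0.1 s.
2. the blank is seated flat and square on the pocket floor and released (horizontal distance between blank and pocket below 0.0045 m and z of blank in the frame of pocket between -0.0025 and 0.0025 m and angle between the x axis of blank and the x axis of pocket, either way round below 0.08 rad and angle between the z axis of blank and the z axis of pocket, either way round below 0.05 rad and contact force between the fingers and blank below 0.2 N), for 0.2 s.
3. the knob is twisted to its stop, with the blank seated (horizontal distance between blank and pocket below 0.0045 m and z of blank in the frame of pocket between -0.0025 and 0.0025 m and angle between the x axis of blank and the x axis of pocket, either way round below 0.08 rad and angle between the z axis of blank and the z axis of pocket, either way round below 0.05 rad and value of joint knob above 0.93 rad), for 0.05 s.
4. the knob is let go and has sprung back (value of joint knob below 0.08 rad and contact force between the fingers and switchbox below 0.2 N), for 0.2 s.
At the end, for the whole second after the job is handed in: Blank in the pocket: origin within 4.5 mm horizontally and 2.5 mm in height of the pocket floor centre, long axis within 0.08 rad of the pocket's (either way round), flat within 0.05 rad, released and at rest; the knob, after being at its stop (over 0.93 rad), is back below 0.08 rad (all of step 2 and linear speed of blank below 0.02 m/s and value of joint knob below 0.08 rad); the robot touches nothing.
It fails at once if the blank is dropped into the pocket (falls free faster than 0.3 m/s over it) (horizontal distance between blank and pocket below 0.03 m and z of blank in the frame of pocket below 0.08 m and contact force between the fingers and blank below 0.2 N and linear speed of blank above 0.3 m/s).
It fails at once if the knob is turned past half way while the blank is not home (value of joint knob above 0.5 rad and not (horizontal distance between blank and pocket below 0.0045 m and z of blank in the frame of pocket between -0.0025 and 0.0025 m and angle between the x axis of blank and the x axis of pocket, either way round below 0.08 rad and angle between the z axis of blank and the z axis of pocket, either way round below 0.05 rad)).
It fails at once if a bystander is moved more than 30 mm (distance of any of disc, rib, glazepot from where it was at the start of the episode above 0.03 m).
It also fails if it takes over 72 s, if anything falls off the work surface, if the arm or the gripper's body presses on something with over 40 N, if the wrist force passes 120 N, or if a joint passes its speed limit or range.

## Working session

There is one attempt and no reset: what is moved stays moved. The work goes in short steps, Python scripts to look and compute and a tool call to move; the robot and the scene stay as the last step left them, time stands still between calls to the robot, and variables do not carry over. Pictures are saved under pics/ and viewed, at most 10 in all, crops included, and the job is handed in when it is done.

Besides the shell and the picture viewer there is one more tool, called after "Emit:" as name([rows], argument=value, ...), one row to a line, values as JSON. step_arm: Moves the arm, as the interface text tells. Its arguments: {"type":"object","properties":{"increments":{"type":"array"},"force":{"type":"number"}},"required":["increments"]}

```bash
mkdir -p pics
python3 - <<'E'
from station import bot
import cv2
o=bot.get_obs();print({k:(o[k]) for k in('t','eef_pos','tool_rot','gripper_width','q')},bot.hold_point_z)
for n in('top','side'):
    c=bot.read_camera(n);cv2.imwrite(f'pics/{n}0.png',c['image'][:,:,::-1]);print(n,c['camera_matrix'],c['dist'],c['R'],c['t'])
E
```

```text
{'t': 0.0, 'eef_pos': array([0.18433038, 0.64871772, 0.23034147]), 'tool_rot': array([-6.79449533e-05,  1.37970635e-01,  9.90435893e-01, -9.16782820e-04]), 'gripper_width': 1.0007542414935804, 'q': array([-1.4020727 ,  0.47777658,  0.02235489,  1.55645223, -0.01152785,
        1.10933054, -0.08309651])} 0.0187
top [[515.25144732   0.         319.437857  ]
 [  0.         515.25144732 233.926286  ]
 [  0.           0.           1.        ]] [-0.07147489  0.          0.          0.          0.        ] [[ 0.10314221 -0.99465288  0.00522728]
 [-0.96931933 -0.10169127 -0.22378321]
 [ 0.22311818  0.01801459 -0.97462493]] [-0.05599867  0.52317015  0.86276395]
side [[497.37031668   0.         321.33023486]
 [  0.         497.37031668 226.16519727]
 [  0.           0.           1.        ]] [-0.06162376  0.          0.          0.          0.        ] [[ 0.67021384 -0.74198959 -0.01627429]
 [-0.47624252 -0.41314875 -0.77620949]
 [ 0.56921566  0.52797685 -0.630265  ]] [-0.34166357  0.2969073   0.62476733]
```

View pics/top0.png

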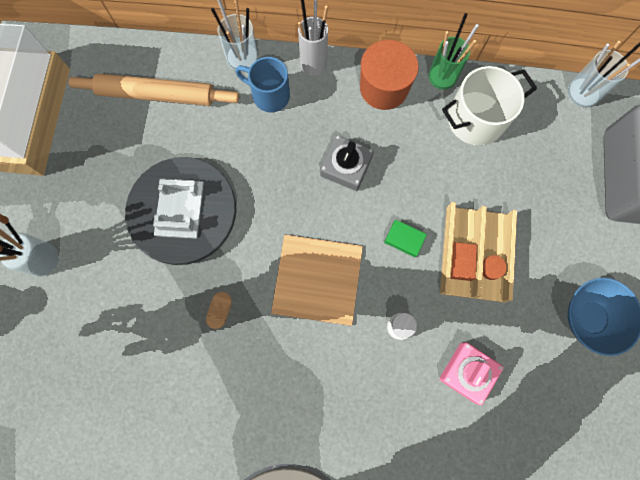

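View pics/side0.png

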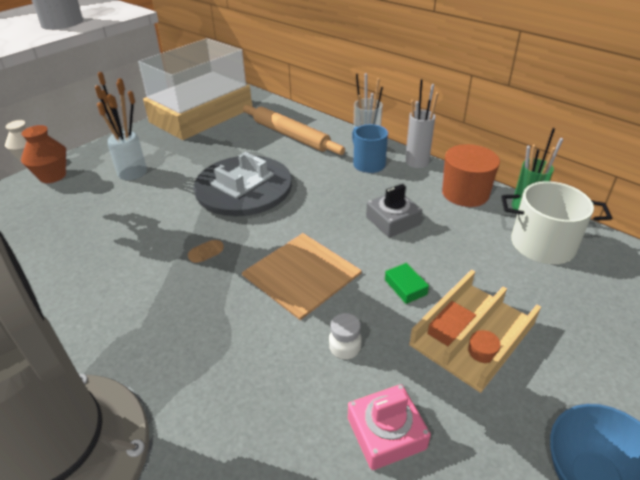

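Top view: wheel at (180,210) with the pocket between its jaws, board at (318,280), rack at (480,252) with the blank at (464,261) and the disc at (495,266). The switch box is at (346,161), the jar at (402,325) and the rib at (218,310). The green (405,238) and pink (471,373) items are decoys. The side view agrees.

```bash
cat > h.py <<'E'
import numpy as np,cv2
from station import bot
from scipy.spatial.transform import Rotation as Ro
def w(c,uv,z):
    p=cv2.undistortPoints(np.array(uv,float).reshape(-1,1,2),c['camera_matrix'],c['dist']).reshape(-1,2)
    d=np.c_[p,np.ones(len(p))]@c['R']; o=-c['R'].T@c['t']
    return o+d*((z-o[2])/d[:,2])[:,None]
def px(c,X):
    return cv2.projectPoints(np.array(X,float).reshape(-1,1,3),cv2.Rodrigues(c['R'])[0],c['t'],c['camera_matrix'],c['dist'])[0].reshape(-1,2)
def tool():
    o=bot.get_obs(); q=o['tool_rot']; return o['eef_pos'],Ro.from_quat(q,scalar_first=True)
def rel(target,yaw):
    """shift (tool mm) and turn (deg rotvec) to TCP target, tool down with tool y axis at world angle yaw (mod pi)"""
    p,R=tool()
    best=None
    for y in(yaw,yaw+np.pi):
        ya=np.array([np.cos(y),np.sin(y),0]);za=np.array([0,0,-1.]);M=np.c_[np.cross(ya,za),ya,za]
        r=(R.inv()*Ro.from_matrix(M)).as_rotvec(degrees=True)
        if best is None or np.linalg.norm(r)<np.linalg.norm(best): best=r
    return np.round(R.inv().apply(np.array(target)-p)*1000,1),np.round(best,2)
E
python3 - <<'E'
from h import *
c=bot.read_camera('top');im=c['image'][:,:,::-1].copy();np.save('top.npy',im)
for n,uv,z in[('wheel',(180,210),.03),('board',(318,280),.008),('rack',(480,252),.02),('blank',(464,261),.032),('box',(346,161),.04),('pot',(402,325),.03),('knob',(348,157),.074)]: print(n,w(c,[uv],z).round(3))
hsv=cv2.cvtColor(im,cv2.COLOR_BGR2HSV)
m=((hsv[:,:,0]<9)|(hsv[:,:,0]>174))&(hsv[:,:,1]>130)
m=m.astype(np.uint8);m[:225]=0;m[300:]=0;m[:,:440]=0;m[:,481:]=0
k=cv2.findContours(m,0,2)[0];k=max(k,key=cv2.contourArea);b=cv2.boxPoints(cv2.minAreaRect(k));print(b,w(c,b,.032).round(4),w(c,b,.032).mean(0))
cr=[(435,195,90,110),(145,165,90,110),(310,125,80,80),(265,225,110,110)]
t=[cv2.resize(im[y:y+hh,x:x+hh],(400,400) ,interpolation=cv2.INTER_CUBIC)[:400] for x,y,ww,hh in cr]
M=np.vstack([np.hstack(t[:2]),np.hstack(t[2:])]);cv2.imwrite('pics/m.png',cv2.resize(M,(600,600)))
E
```

```text
wheel [[0.551 0.264 0.03 ]]
board [[ 0.45  -0.007  0.008]]
rack [[ 0.532 -0.303  0.02 ]]
blank [[ 0.509 -0.27   0.032]]
box [[ 0.677 -0.036  0.04 ]]
pot [[ 0.382 -0.165  0.03 ]]
knob [[ 0.672 -0.039  0.074]]
[[442.98544 245.83232]
 [454.93796 242.75883]
 [463.99997 278.     ]
 [452.04745 281.0735 ]] [[ 0.5338 -0.2299  0.032 ]
 [ 0.5419 -0.2518  0.032 ]
 [ 0.4779 -0.2715  0.032 ]
 [ 0.4701 -0.2498  0.032 ]] [ 0.50594    -0.25076831  0.032     ]
```

View pics/m.png

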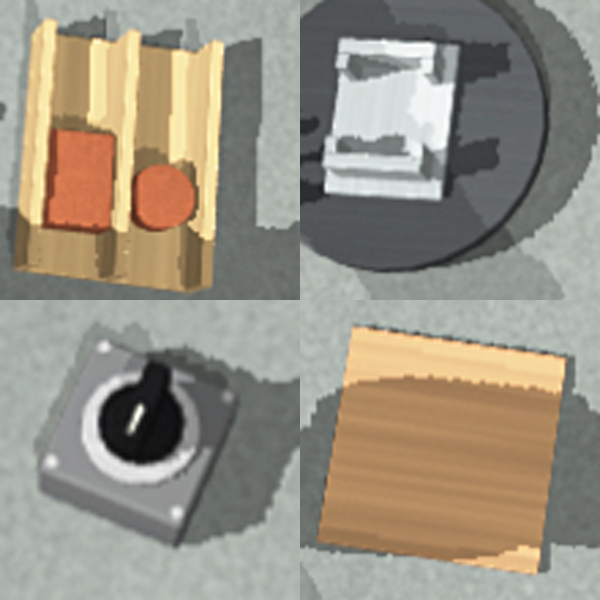

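Mosaic: blank top-face corners are about (51,128), (116,132), (112,231), (46,229) in the rack crop. The jaws and pocket, the knob bar (its white line points toward its upper end) and the board corners are all visible. Next I'll convert these points.

Run:
```python
from h import *
c=bot.read_camera('top')
def cr(p,x,y,s,ox,oy): return (np.array(p,float)-[ox,oy])*s/300+[x,y]
def show(n,W):
    d=W[1]-W[0];print(n,W.mean(0).round(4),'sides',np.linalg.norm(np.roll(W,-1,0)-W,axis=1).round(4),'ang',[round(float(np.degrees(np.arctan2(*(W[j]-W[i])[1::-1]))),1) for i,j in((0,1),(1,2),(2,3),(3,0))])
show('blank',w(c,cr([(51,128),(116,132),(112,231),(46,229)],435,195,110,0,0),.032))
show('board',w(c,cr([(353,325),(568,356),(538,573),(319,542)],265,225,110,300,300),.008))
show('box',w(c,cr([(103,338),(240,400),(178,532),(41,466)],310,125,80,0,300),.04))
W=w(c,cr([(158,360),(128,450)],310,125,80,0,300),.08);print(W)
show('plate',w(c,cr([(338,38),(460,44),(443,199),(325,193)],145,165,110,300,0),.036))
b=w(c,cr([(51,128),(116,132),(112,231),(46,229)],435,195,110,0,0),.032).mean(0)
print(rel([b[0],b[1],.2],np.radians(-12)), rel([b[0]-0,b[1],.2],np.radians(-8)))
```

```text
blank [ 0.5098 -0.2717  0.032 ] sides [0.0446 0.068  0.0446 0.0693] ang [-87.6, 179.8, 94.0, -0.1]
board [ 0.4523 -0.0067  0.008 ] sides [0.1504 0.1499 0.1482 0.1509] ang [-92.4, 177.2, 88.0, -2.0]
box [ 0.678  -0.0392  0.04  ] sides [0.0771 0.0777 0.0766 0.0764] ang [-110.0, 161.0, 69.0, -18.7]
[[ 0.7012501  -0.043319    0.08      ]
 [ 0.65324886 -0.0330157   0.08      ]]
plate [0.5533 0.2656 0.036 ] sides [0.0858 0.11   0.0808 0.1104] ang [-87.2, -177.1, 93.1, 5.4]
(array([-564.6, -796.7,   31.6]), array([-5.000e-02,  5.000e-02,  8.614e+01])) (array([-564.6, -796.7,   31.6]), array([-5.000e-02,  5.000e-02,  8.214e+01]))
```

Run:
```python
from h import *
print(rel([.553,.266,.28],np.radians(94)))
```

```text
(array([-459.3, -267.7,  -49. ]), array([-6.000e-02, -1.000e-02, -1.986e+01]))
```

Emit:
step_arm([
  [[1, -46, -27, -5, 0, 0, -2], [1, -80, -47, -10, 0, 0, -4], [1, -115, -67, -15, 0, 0, -6], [1, -150, -87, -20, 0, 0, -8], [1, -184, -107, -25, 0, 0, -10], [1, -218, -127, -30, 0, 0, -12], [1, -252, -147, -35, 0, 0, -14], [1, -287, -167, -40, 0, 0, -16], [1, -300, -175, -45, 0, 0, -18], [1, -300, -175, -49, 0, 0, -20]],
])

```text
t: 1.03
eef_pos: [0.4299, 0.3936, 0.2809]
tool_rot: [0.001, -0.032, 0.999, -0.001]
contact_force: [0.6, 0.1, -1.0]
gripper_width: 1.0
grasp_force: 0.0
```

Emit:
step_arm([
  [[1, -46, -91, 0, 0, 0, 0], [1, -80, -91, 0, 0, 0, 0], [1, -120, -91, 0, 0, 0, 0], [1, -125, -125, 0, 0, 0, 0], [1, -125, -145, 0, 0, 0, 0], [1, -125, -145, 0, 0, 0, 0], [1, -125, -145, 0, 0, 0, 0], [1, -125, -145, 0, 0, 0, 0]],
])

```text
t: 1.7
eef_pos: [0.5599, 0.2639, 0.2801]
tool_rot: [-0.0, -0.036, 0.999, 0.0]
contact_force: [-0.3, -0.3, 0.2]
gripper_width: 1.001
grasp_force: 0.0
```

Run:
```python
from h import *
print(rel([.553,.266,.28],np.radians(94)),tool()[0],bot.get_obs()['q'].round(2))
c=bot.read_camera('wrist');print(c['R'],-c['R'].T@c['t'])
cv2.imwrite('pics/w1.png',c['image'][:,:,::-1]);np.save('w1.npy',c,allow_pickle=True)
print(px(c,[[.553,.266,.036],[.553,.266,.03]]))
```

```text
(array([6.7, 2.6, 0.1]), array([ 0.03, -0.04,  0.15])) [0.55986951 0.26391505 0.2801105 ] [-0.66  0.34  0.16  1.65 -0.06  1.15  1.15]
[[-7.30141496e-02  9.97330903e-01  5.54676811e-05]
 [ 9.58947950e-01  7.01888697e-02  2.74758716e-01]
 [ 2.74021465e-01  2.01144646e-02 -9.61513206e-01]] [0.49100115 0.25841822 0.42394125]
[[314.33410723 194.97689309]
 [314.28992385 194.03600896]]
```

View pics/w1.png

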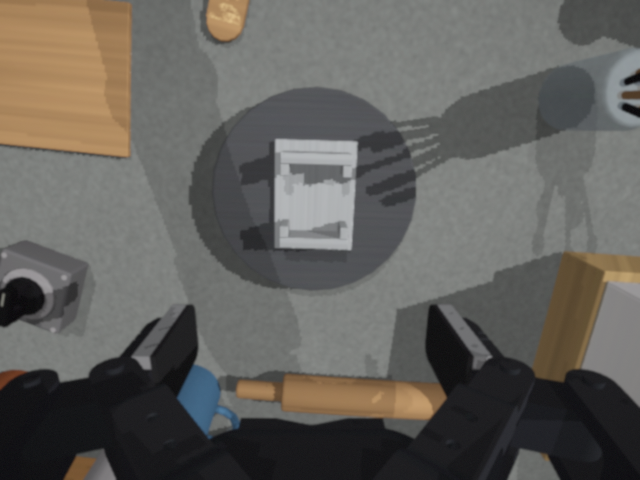

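Wrist view: the wheel is centred at about (315,190). The plate spans (275,140) to (357,250), and the pocket lies between the upper and lower jaws. I'll go lower for a precise fit.

Emit:
step_arm([
  [[1, 7, 2.6, 40, 0, 0, 0], [1, 7, 2.6, 80, 0, 0, 0], [1, 7, 2.6, 110, 0, 0, 0], [1, 7, 2.6, 110, 0, 0, 0], [1, 7, 2.6, 110, 0, 0, 0]],
])

```text
t: 2.17
eef_pos: [0.5516, 0.2666, 0.1694]
tool_rot: [-0.002, -0.037, 0.999, -0.001]
contact_force: [-0.1, 0.1, 1.3]
gripper_width: 1.002
grasp_force: 0.0
```

Run:
```python
from h import *
c=bot.read_camera('wrist')
np.save('w2.npy',c,allow_pickle=True);im=c['image'][:,:,::-1]
u,v=px(c,[[.553,.266,.036]])[0].astype(int);print(u,v,tool()[0])
x,y=u-120,max(v-90,0);print(x,y)
cv2.imwrite('pics/w2.png',cv2.resize(im[y:y+180,x:x+240],(800,600),interpolation=cv2.INTER_CUBIC))
```

```text
311 230 [0.55321292 0.2669655  0.1714537 ]
191 140
```

View pics/w2.png

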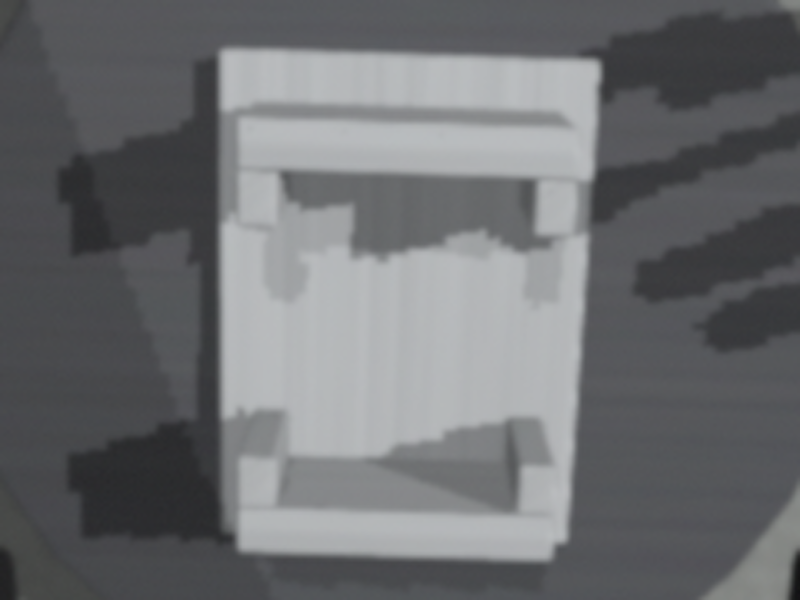

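Close view: plate corners are about (220,48), (601,60), (567,543). The inner corners of the jaw tops are about (282,171), (536,179), (518,513) and (280,508).

Run:
```python
from h import *
c=np.load('w2.npy',allow_pickle=True).item()
def f(p): return np.array(p,float)*.3-.35+[191,140]
def show(n,W):
    print(n,(W[:,:2].mean(0)).round(4),'sides',np.linalg.norm(np.roll(W,-1,0)-W,axis=1).round(4),'ang',[round(float(np.degrees(np.arctan2(*(W[j]-W[i])[1::-1]))),1) for i,j in((0,1),(1,2),(2,3),(3,0))])
show('inner',w(c,f([(282,171),(536,179),(518,513),(280,508)]),.068))
show('outer jaw',w(c,f([(238,118),(580,125),(553,559),(238,550)]),.068))
W=w(c,f([(220,48),(601,60),(567,543)]),.036);P=np.r_[W,[W[0]+W[2]-W[1]]];show('plate',P)
# model-based: project pocket rectangle and fit center,yaw to inner corners
```

```text
inner [0.5543 0.2666] sides [0.0483 0.0687 0.0487 0.0691] ang [92.5, 2.9, -86.9, -177.5]
outer jaw [0.5542 0.2662] sides [0.0644 0.0892 0.0652 0.0886] ang [93.2, 2.9, -87.4, -177.7]
plate [0.5543 0.2663] sides [0.0801 0.1104 0.0801 0.1104] ang [92.6, 2.6, -87.4, -177.4]
```

Run:
```python
from h import *
for t,y in(([.51,-.0,.25],47),([.51,-.2717,.2],1)): print(rel(t,np.radians(y)))
```

```text
(array([  62.8, -263. ,  -78.8]), array([5.000e-02, 2.000e-02, 4.724e+01]))
(array([  82.9, -534. ,  -29. ]), array([ 1.000e-02,  6.000e-02, -8.676e+01]))
```

Emit:
step_arm([
  [[1, 5, 0, -40, 0, 0, 6], [1, 14, -35, -60, 0, 0, 12], [1, 22, -70, -79, 0, 0, 18], [1, 30, -108, -79, 0, 0, 24], [1, 38, -146, -79, 0, 0, 30], [1, 46, -184, -79, 0, 0, 36], [1, 54, -222, -79, 0, 0, 42], [1, 63, -263, -79, 0, 0, 47], [1, 63, -263, -79, 0, 0, 47], [1, 63, -263, -79, 0, 0, 47]],
])

```text
t: 3.05
eef_pos: [0.5105, -0.0037, 0.2524]
tool_rot: [0.002, 0.368, 0.93, 0.002]
contact_force: [-0.0, 1.1, 0.0]
gripper_width: 1.0
grasp_force: 0.0
```

Run:
```python
from h import *
print(rel([.51,-.2717,.2],np.radians(0)))
```

```text
(array([-182.7, -196.2,   52. ]), array([3.200e-01, 4.000e-02, 4.687e+01]))
```

Emit:
step_arm([
  [[1, -23, -25, 0, 0, 0, 6], [1, -46, -49, 0, 0, 0, 12], [1, -69, -74, 0, 0, 0, 18], [1, -92, -98, 0, 0, 0, 24], [1, -115, -123, 10, 0, 0, 30], [1, -138, -147, 20, 0, 0, 36], [1, -161, -172, 40, 0, 0, 42], [1, -183, -196, 52, 0, 0, 47], [1, -183, -196, 52, 0, 0, 47], [1, -183, -196, 52, 0, 0, 47]],
])

```text
t: 3.88
eef_pos: [0.5113, -0.2701, 0.1979]
tool_rot: [0.001, 0.706, 0.708, 0.0]
contact_force: [0.3, 0.6, 0.5]
gripper_width: 0.998
grasp_force: 0.0
```

Run:
```python
from h import *
c=bot.read_camera('wrist')
np.save('w3.npy',c,allow_pickle=True);im=c['image'][:,:,::-1]
p=px(c,[[.51,-.2717,.032]])[0];print(p,tool()[0],bot.get_obs()['q'].round(2),rel([.51,-.2717,.2],0))
u,v=p.astype(int);x,y=max(u-120,0),max(v-90,0);print(x,y)
cv2.imwrite('pics/w3.png',cv2.resize(im[y:y+180,x:x+240],(800,600),interpolation=cv2.INTER_CUBIC))
```

```text
[308.65090684 220.32748308] [ 0.51187667 -0.26856854  0.19821917] [-0.12  0.41  0.65  1.86 -0.3   0.97  0.66] (array([-3.1, -1.9, -1.8]), array([ 0.1 , -0.02,  0.3 ]))
188 130
```

View pics/w3.png

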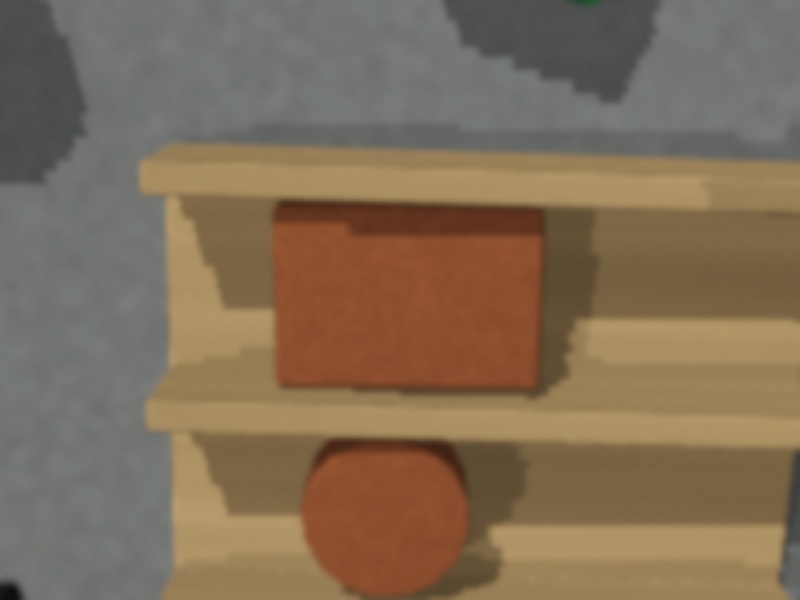

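The blank's top face has corners at about (276,204), (543,208), (540,388), (279,385), square to the channel. The walls run along the picture at a slight tilt.

Run:
```python
from h import *
c=np.load('w3.npy',allow_pickle=True).item()
def f(p): return np.array(p,float)*.3-.35+[188,130]
W=w(c,f([(276,204),(543,208),(540,388),(279,385)]),.032)
print(W.mean(0).round(4),np.linalg.norm(np.roll(W,-1,0)-W,axis=1).round(4),[round(float(np.degrees(np.arctan2(*(W[j]-W[i])[1::-1]))),1) for i,j in((0,1),(1,2),(2,3),(3,0))])
V=w(c,f([(141,192),(800,210),(147,427),(800,444)]),.040);print(V.round(4),np.degrees(np.arctan2(*(V[1]-V[0])[1::-1])),np.degrees(np.arctan2(*(V[3]-V[2])[1::-1])))
b=W.mean(0);print(rel([b[0],b[1],.006],np.radians(-1)))
```

```text
[ 0.5115 -0.2706  0.032 ] [0.0641 0.0451 0.0651 0.0453] [-0.7, -89.2, 179.5, 89.5]
[[ 0.4488 -0.2436  0.04  ]
 [ 0.6032 -0.2473  0.04  ]
 [ 0.4471 -0.3014  0.04  ]
 [ 0.6081 -0.3054  0.04  ]] -1.3527852516517498 -1.4150990755331152
(array([ -2.1,  -0.7, 192.2]), array([ 0.1 , -0.02,  1.3 ]))
```

Emit:
step_arm([
  [[1, -2, -0.7, 40, 0, 0, 1.3], [1, -2, -0.7, 80, 0, 0, 1.3], [1, -2, -0.7, 115, 0, 0, 1.3], [1, -2, -0.7, 140, 0, 0, 1.3], [1, -2, -0.7, 160, 0, 0, 1.3], [1, -2, -0.7, 175, 0, 0, 1.3], [1, -2, -0.7, 183, 0, 0, 1.3], [1, -2, -0.7, 187, 0, 0, 1.3], [1, -2, -0.7, 190, 0, 0, 1.3], [1, -2, -0.7, 190, 0, 0, 1.3]],
])

```text
t: 4.77
eef_pos: [0.5105, -0.2709, 0.008]
tool_rot: [0.0, 0.714, 0.7, 0.001]
contact_force: [1.6, 0.3, 0.2]
gripper_width: 0.996
grasp_force: 0.0
```

Run:
```python
from h import *
print(tool()[0],rel([.5115,-.2706,.006],np.radians(-1)),bot.get_obs()['contact_force'])
```

```text
[ 0.51054815 -0.27094819  0.00797075] (array([0.4, 0.9, 2. ]), array([ 0.09, -0.01, -0.08])) [1.59456726 0.3191119  0.15044536]
```

Emit:
step_arm([
  [[1, 0.4, 0.9, 3, 0, 0, 0], [1, 0.4, 0.9, 3, 0, 0, 0], [-1, 0.4, 0.9, 3, 0, 0, 0], [-1, 0.4, 0.9, 3, 0, 0, 0], [-1, 0.4, 0.9, 3, 0, 0, 0], [-1, 0.4, 0.9, 3, 0, 0, 0], [-1, 0.4, 0.9, 3, 0, 0, 0], [-1, 0.4, 0.9, 3, 0, 0, 0], [-1, 0.4, 0.9, 3, 0, 0, 0], [-1, 0.4, 0.9, 3, 0, 0, 0]],
], force=35)

```text
t: 5.6
eef_pos: [0.5106, -0.2713, 0.0049]
tool_rot: [0.0, 0.714, 0.7, 0.0]
contact_force: [-1.4, 1.8, 5.2]
gripper_width: 0.769
grasp_force: 39.1
```

Emit:
step_arm([
  [[-1, 0, 0, -5, 0, 0, 0], [-1, 0, 0, -15, 0, 0, 0], [-1, 0, 0, -35, 0, 0, 0], [-1, 0, 0, -60, 0, 0, 0], [-1, 0, 0, -90, 0, 0, 0], [-1, 0, 0, -115, 0, 0, 0], [-1, 0, 0, -115, 0, 0, 0], [-1, 0, 0, -115, 0, 0, 0]],
])

```text
t: 6.27
eef_pos: [0.5112, -0.2715, 0.121]
tool_rot: [0.001, 0.714, 0.7, 0.001]
contact_force: [-0.2, -0.1, -1.1]
gripper_width: 0.762
grasp_force: 39.8
```

Run:
```python
from h import *
print(tool()[0],rel([.458,-.007,.12],0),bot.get_obs()['grasp_force'],bot.get_obs()['gripper_width'])
```

```text
[ 0.51121226 -0.2715337   0.12102431] (array([263.4, -58.6,   0.6]), array([ 0.18,  0.05, -1.16])) 39.845775961875916 0.7624179101195804
```

Emit:
step_arm([
  [[-1, 35, -8, 0, 0, 0, 0], [-1, 70, -16, 0, 0, 0, 0], [-1, 105, -24, 0, 0, 0, 0], [-1, 140, -32, 0, 0, 0, -1], [-1, 175, -40, 0, 0, 0, -1.2], [-1, 210, -48, 0, 0, 0, -1.2], [-1, 245, -55, 0, 0, 0, -1.2], [-1, 263.4, -58.6, 0, 0.2, 0, -1.2], [-1, 263.4, -58.6, 0, 0.2, 0, -1.2], [-1, 263.4, -58.6, 0, 0.2, 0, -1.2]],
])

```text
t: 7.1
eef_pos: [0.4561, -0.0055, 0.1185]
tool_rot: [-0.002, 0.706, 0.708, -0.002]
contact_force: [-0.0, -0.4, -1.7]
gripper_width: 0.765
grasp_force: 39.9
```

Emit:
step_arm([
  [[-1, 0, 0, 30, 0, 0, 0], [-1, 0, 0, 60, 0, 0, 0], [-1, 0, 0, 85, 0, 0, 0], [-1, 0, 0, 100, 0, 0, 0], [-1, 0, 0, 106, 0, 0, 0], [-1, 0, 0, 110, 0, 0, 0], [-1, 0, 0, 110, 0, 0, 0], [-1, 0, 0, 110, 0, 0, 0]],
])

```text
t: 7.77
eef_pos: [0.4573, -0.0072, 0.0099]
tool_rot: [-0.001, 0.707, 0.707, -0.001]
contact_force: [0.0, 0.5, -2.3]
gripper_width: 0.766
grasp_force: 39.8
```

Run:
```python
from h import *
print(tool()[0],rel([.458,-.007,.005],0),bot.get_obs()['contact_force'],bot.get_obs()['gripper_width'])
```

```text
[ 0.45729043 -0.00717344  0.00985522] (array([0.2, 0.7, 4.9]), array([-0.14,  0.  , -0.02])) [ 0.01270646  0.49375415 -2.25696219] 0.7660737258534983
```

Emit:
step_arm([
  [[-1, 0, 0, 1.5, 0, 0, 0], [-1, 0, 0, 3, 0, 0, 0], [-1, 0, 0, 4, 0, 0, 0], [-1, 0, 0, 4.5, 0, 0, 0], [-1, 0, 0, 4.8, 0, 0, 0], [-1, 0, 0, 4.8, 0, 0, 0], [-1, 0, 0, 4.8, 0, 0, 0]],
])

```text
t: 8.35
eef_pos: [0.4569, -0.0064, 0.0049]
tool_rot: [-0.001, 0.707, 0.707, -0.001]
contact_force: [-1.8, -0.2, 5.9]
gripper_width: 0.769
grasp_force: 40.6
```

Emit:
step_arm([
  [[1, 0, 0, 0, 0, 0, 0], [1, 0, 0, 0, 0, 0, 0], [1, 0, 0, 0, 0, 0, 0], [1, 0, 0, 0, 0, 0, 0], [1, 0, 0, 0, 0, 0, 0], [1, 0, 0, 0, 0, 0, 0], [1, 0, 0, 0, 0, 0, 0]],
])

```text
t: 8.93
eef_pos: [0.4567, -0.0066, 0.0045]
tool_rot: [-0.001, 0.707, 0.707, -0.001]
contact_force: [0.4, 0.3, 0.4]
gripper_width: 1.003
grasp_force: 0.0
```

Emit:
step_arm([
  [[1, 0, 0, -10, 0, 0, 0], [1, 0, 0, -40, 0, 0, 0], [1, 0, 0, -80, 0, 0, 0], [1, 0, 0, -120, 0, 0, 0], [1, 0, 0, -160, 0, 0, 0], [1, 0, 0, -170, 0, 0, 0], [1, 0, 0, -170, 0, 0, 0], [1, 0, 0, -170, 0, 0, 0]],
])

```text
t: 9.6
eef_pos: [0.4573, -0.0062, 0.1751]
tool_rot: [-0.001, 0.707, 0.707, -0.0]
contact_force: [-0.9, -0.4, -0.5]
gripper_width: 1.002
grasp_force: 0.0
```

```bash
cat > seg.py <<'E'
from h import *
def blank(c,z):
    im=c['image'][:,:,::-1];hsv=cv2.cvtColor(np.ascontiguousarray(im),cv2.COLOR_BGR2HSV)
    p=px(c,[[*tool()[0][:2],z]])[0]
    m=((hsv[:,:,0]<11)&(hsv[:,:,1]>140)).astype(np.uint8)
    k=[q for q in cv2.findContours(m,0,1)[0] if cv2.contourArea(q)>300]
    k=min(k,key=lambda q:np.linalg.norm(q.reshape(-1,2).mean(0)-p))
    W=w(c,k.reshape(-1,2),z)[:,:2].astype(np.float32)
    return cv2.minAreaRect(W),cv2.boundingRect(k)
E
python3 - <<'E'
from seg import *
print(tool()[0],rel([.4569,-.0066,.18],np.pi/2),bot.get_obs()['q'].round(2))
c=bot.read_camera('wrist');print(blank(c,.032))
cv2.imwrite('pics/w4.png',c['image'][:,:,::-1])
c=bot.read_camera('top');print(blank(c,.032))
E
```

```text
[ 0.45731546 -0.00622322  0.17505547] (array([-0.4, -0.4, -4.9]), array([-3.000e-02, -1.600e-01, -8.994e+01])) [-0.74  0.22  0.71  2.15 -0.2   0.83  0.1 ]
(((0.45791253447532654, -0.004478534683585167), (0.06489857286214828, 0.047392792999744415), 0.1593182235956192), (268, 192, 87, 62))
(((0.5030210614204407, -0.32629725337028503), (0.04369330033659935, 0.04113076254725456), 2.007864475250244), (483, 256, 23, 24))
```

View pics/w4.png

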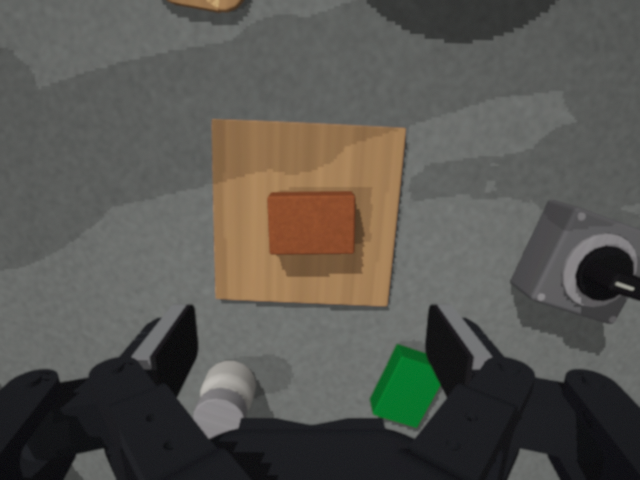

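The blank lies flat and square at the centre of the board, spanning (268,192) to (355,254). I'll turn to take it across its width.

Emit:
step_arm([
  [[1, 0, 0, 0, 0, 0, -7], [1, 0, 0, 0, 0, 0, -14], [1, 0, 0, 0, 0, 0, -21], [1, 0, 0, 0, 0, 0, -28], [1, 0, 0, 0, 0, 0, -35], [1, 0, 0, 0, 0, 0, -42], [1, 0, 0, 0, 0, 0, -49], [1, 0, 0, 0, 0, 0, -56], [1, 0, 0, 0, 0, 0, -60], [1, 0, 0, 0, 0, 0, -60]],
])

```text
t: 10.53
eef_pos: [0.4561, -0.007, 0.1729]
tool_rot: [-0.003, 0.258, 0.966, -0.001]
contact_force: [-0.6, 0.5, -0.2]
gripper_width: 1.002
grasp_force: 0.0
```

Emit:
step_arm([
  [[1, 0, 0, 0, 0, 0, -7], [1, 0, 0, 0, 0, 0, -14], [1, 0, 0, 0, 0, 0, -21], [1, 0, 0, 0, 0, 0, -28], [1, 0, 0, 0, 0, 0, -30], [1, 0, 0, 0, 0, 0, -30], [1, 0, 0, 0, 0, 0, -30], [1, 0, 0, 0, 0, 0, -30]],
])

```text
t: 11.2
eef_pos: [0.4569, -0.0067, 0.1739]
tool_rot: [-0.002, 0.001, 1.0, -0.0]
contact_force: [0.1, -0.0, 0.1]
gripper_width: 1.001
grasp_force: 0.0
```

Run:
```python
from seg import *
print(tool()[0],rel([.4567,-.005,.009],np.pi/2),bot.get_obs()['q'].round(2))
c=bot.read_camera('wrist');print(blank(c,.032))
```

```text
[ 0.45688588 -0.00674643  0.17390877] (array([ -0.6,   1.8, 164.9]), array([-0.02, -0.27, -0.11])) [-0.5   0.2   0.43  2.14 -0.11  0.83  1.57]
(((0.45638298988342285, -0.006259972229599953), (0.0663398802280426, 0.04428144916892052), 1.1104539632797241), (283, 181, 60, 87))
```

Emit:
step_arm([
  [[1, -0.5, 1, 40, 0, -0.3, 0], [1, -0.5, 1, 80, 0, -0.3, 0], [1, -0.5, 1, 115, 0, -0.3, 0], [1, -0.5, 1, 140, 0, -0.3, 0], [1, -0.5, 1, 155, 0, -0.3, 0], [1, -0.5, 1, 162, 0, -0.3, 0], [1, -0.5, 1, 166, 0, -0.3, 0], [1, -0.5, 1, 166, 0, -0.3, 0], [1, -0.5, 1, 166, 0, -0.3, 0], [1, -0.5, 1, 166, 0, -0.3, 0]],
])

```text
t: 12.08
eef_pos: [0.4581, -0.0055, 0.0095]
tool_rot: [0.002, -0.0, 1.0, 0.0]
contact_force: [-0.6, -1.5, 0.0]
gripper_width: 1.002
grasp_force: 0.0
```

Run:
```python
from h import *
print(tool()[0],rel([.4567,-.0057,.008],np.radians(90.3)),bot.get_obs()['contact_force'])
```

```text
[ 0.45813498 -0.00546721  0.0095002 ] (array([ 1.4, -0.2,  1.5]), array([ 0.02,  0.22, -0.27])) [-0.64536269 -1.477333    0.0224196 ]
```

Emit:
step_arm([
  [[1, 1.2, 0, 1.5, 0, 0.1, 0], [1, 1.2, 0, 1.5, 0, 0.1, 0], [1, 1.2, 0, 1.5, 0, 0.1, 0], [-1, 1.2, 0, 1.5, 0, 0.1, 0], [-1, 1.2, 0, 1.5, 0, 0.1, 0], [-1, 1.2, 0, 1.5, 0, 0.1, 0], [-1, 1.2, 0, 1.5, 0, 0.1, 0], [-1, 1.2, 0, 1.5, 0, 0.1, 0], [-1, 1.2, 0, 1.5, 0, 0.1, 0], [-1, 1.2, 0, 1.5, 0, 0.1, 0]],
], force=35)

```text
t: 12.92
eef_pos: [0.4561, -0.0056, 0.0072]
tool_rot: [0.0, -0.0, 1.0, 0.0]
contact_force: [-1.4, -0.3, 5.2]
gripper_width: 0.532
grasp_force: 35.9
```

Emit:
step_arm([
  [[-1, 0, 0, 0, 0, 0, 0], [-1, 0, 0, 0, 0, 0, 0], [-1, 0, 0, 0, 0, 0, 0]],
])

```text
t: 13.17
eef_pos: [0.4561, -0.0056, 0.0072]
tool_rot: [0.0, -0.0, 1.0, 0.0]
contact_force: [-0.6, 0.3, 5.5]
gripper_width: 0.529
grasp_force: 35.9
```

Run:
```python
from seg import *
o=bot.get_obs();print(tool()[0],rel([.4567,-.0057,.008],np.radians(90)),o['contact_force'],o['gripper_width'],o['grasp_force'])
c=bot.read_camera('wrist');print(blank(c,.032))
```

```text
[ 0.45609802 -0.00561418  0.00722065] (array([-0.6, -0.1, -0.8]), array([0.01, 0.01, 0.04])) [-0.56487472  0.33055486  5.5057915 ] 0.5292994929258318 35.938371419906616
(((0.45499861240386963, -0.00595850870013237), (0.07089855521917343, 0.046001583337783813), 0.1479259729385376), (241, 237, 139, 185))
```

Emit:
step_arm([
  [[-1, 0, 0, -5, 0, 0, 0], [-1, 0, 0, -15, 0, 0, 0], [-1, 0, 0, -35, 0, 0, 0], [-1, 0, 0, -65, 0, 0, 0], [-1, 0, 0, -100, 0, 0, 0], [-1, 0, 0, -125, 0, 0, 0], [-1, 0, 0, -125, 0, 0, 0], [-1, 0, 0, -125, 0, 0, 0]],
])

```text
t: 13.88
eef_pos: [0.4569, -0.0053, 0.1336]
tool_rot: [0.002, -0.0, 1.0, 0.001]
contact_force: [-0.4, 0.3, -2.8]
gripper_width: 0.533
grasp_force: 36.6
```

Run:
```python
from h import *
o=bot.get_obs();print(tool()[0],rel([.5539,.2668,.13],np.radians(92.7)),o['contact_force'],o['gripper_width'],o['grasp_force'])
```

```text
[ 0.45689916 -0.00527077  0.13355482] (array([-97.2, 272. ,   4.3]), array([ 0.07,  0.2 , -2.65])) [-0.43031326  0.2774954  -2.84931267] 0.5332694285099314 36.56357824802399
```

Emit:
step_arm([
  [[-1, -12, 34, 0, 0, 0, 0], [-1, -24, 68, 0, 0, 0, 0], [-1, -36, 102, 0, 0, 0, -1], [-1, -48, 136, 0, 0, 0, -2], [-1, -60, 170, 0, 0, 0, -2.7], [-1, -72, 204, 0, 0, 0, -2.7], [-1, -84, 238, 0, 0, 0, -2.7], [-1, -97, 272, 0, 0, 0.2, -2.7], [-1, -97, 272, 0, 0, 0.2, -2.7], [-1, -97, 272, 0, 0, 0.2, -2.7]],
])

```text
t: 14.72
eef_pos: [0.5516, 0.2688, 0.1297]
tool_rot: [-0.003, -0.026, 1.0, -0.001]
contact_force: [0.3, -0.3, -2.4]
gripper_width: 0.532
grasp_force: 36.6
```

Emit:
step_arm([
  [[-1, 0, 0, 20, 0, 0, 0], [-1, 0, 0, 40, 0, 0, 0], [-1, 0, 0, 50, 0, 0, 0], [-1, 0, 0, 50, 0, 0, 0], [-1, 0, 0, 50, 0, 0, 0], [-1, 0, 0, 50, 0, 0, 0]],
])

```text
t: 15.22
eef_pos: [0.5531, 0.266, 0.0826]
tool_rot: [-0.001, -0.024, 1.0, 0.0]
contact_force: [1.1, -0.4, -2.0]
gripper_width: 0.533
grasp_force: 36.6
```

Run:
```python
from h import *
p,R=tool();print(p,rel([.5539,.2668,.072],np.radians(92.7)))
c=bot.read_camera('wrist');np.save('w5.npy',c,allow_pickle=True)
im=c['image'][:,:,::-1];np.save('w5t.npy',p)
u,v=px(c,[[.554,.2667,.08]])[0].astype(int);print(u,v)
x,y=u-160,min(v-120,240);print(x,y)
cv2.imwrite('pics/w5.png',cv2.resize(im[y:y+240,x:x+320],(800,600),interpolation=cv2.INTER_CUBIC))
```

```text
[0.55312194 0.26604143 0.08263837] (array([-0.8,  0.7, 10.6]), array([ 0.02, -0.16, -0.  ]))
313 307
153 187
```

View pics/w5.png

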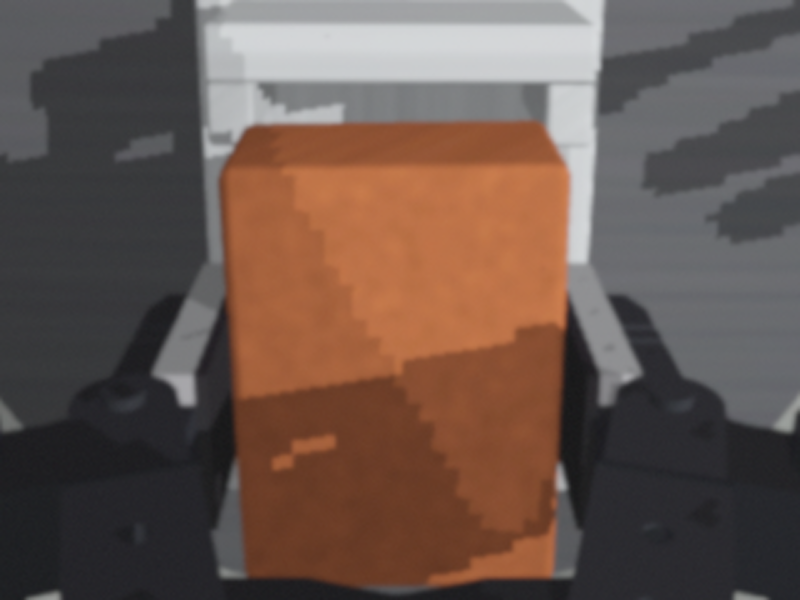

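The held blank is above the pocket. Its near lower edge runs (247,126) to (544,122), its near top edge (223,168) to (569,166), and the inner corners of the near jaw are about (251,82) and (549,82).

Run:
```python
from h import *
c=np.load('w5.npy',allow_pickle=True).item();p=np.load('w5t.npy')
def f(q): return np.array(q,float)*.4-.3+[153,187]
zb=p[2]-.0072+.008
for n,q,z in(('bottom',[(247,126),(544,122)],zb),('top',[(223,168),(569,166)],zb+.024),('jaw',[(251,82),(549,82)],.068),('jawout',[(205,80),(597,80)],.068)):
    W=w(c,f(q),z);print(n,W.round(4).tolist(),W.mean(0).round(4),np.linalg.norm(W[1]-W[0]).round(4),np.degrees(np.arctan2(*(W[1]-W[0])[1::-1])).round(2))
t=np.radians(2.7);print('pred blank near end mid',p[:2]+(.0006-.033)*np.array([np.cos(t),np.sin(t)]),'pred pocket near end',np.array([.5545,.2667])-.0345*np.array([np.cos(t),np.sin(t)]))
```

```text
bottom [[0.5244, 0.2413, 0.0834], [0.5216, 0.2866, 0.0834]] [0.523  0.264  0.0834] 0.0453 93.54
top [[0.5234, 0.2418, 0.1074], [0.5211, 0.2863, 0.1074]] [0.5222 0.264  0.1074] 0.0445 93.08
jaw [[0.521, 0.2397, 0.068], [0.5187, 0.2894, 0.068]] [0.5198 0.2646 0.068 ] 0.0498 92.74
jawout [[0.5211, 0.232, 0.068], [0.5179, 0.2974, 0.068]] [0.5195 0.2647 0.068 ] 0.0655 92.74
pred blank near end mid [0.52075791 0.26451518] pred pocket near end [0.5200383  0.26507483]
```

Emit:
step_arm([
  [[-1, 0, 0.6, 4, 0, 0, 0], [-1, 0, 0.6, 8, 0, 0, 0], [-1, 0, 0.6, 11.5, 0, 0, 0], [-1, 0, 0.6, 11.5, 0, 0, 0], [-1, 0, 0.6, 11.5, 0, 0, 0], [-1, 0, 0.6, 11.5, 0, 0, 0]],
])

```text
t: 15.77
eef_pos: [0.5526, 0.2671, 0.0705]
tool_rot: [-0.002, -0.024, 1.0, 0.0]
contact_force: [0.5, 0.6, -2.3]
gripper_width: 0.532
grasp_force: 36.6
```

Run:
```python
from h import *
p,R=tool();print(p,rel([.5539,.2668,.072],np.radians(92.7)),bot.get_obs()['contact_force'])
c=bot.read_camera('wrist');np.save('w6.npy',c,allow_pickle=True)
im=c['image'][:,:,::-1];np.save('w6t.npy',p)
u,v=px(c,[[.52,.265,.07]])[0].astype(int);print(u,v)
x,y=u-80,v-50;print(x,y)
cv2.imwrite('pics/w6.png',cv2.resize(im[y:y+120,x:x+160],(800,600),interpolation=cv2.INTER_CUBIC))
```

```text
[0.55264106 0.26706169 0.07051982] (array([-1.2, -0.3, -1.5]), array([ 0.01, -0.2 ,  0.04])) [ 0.46923122  0.63804331 -2.25047847]
311 229
231 179
```

View pics/w6.png

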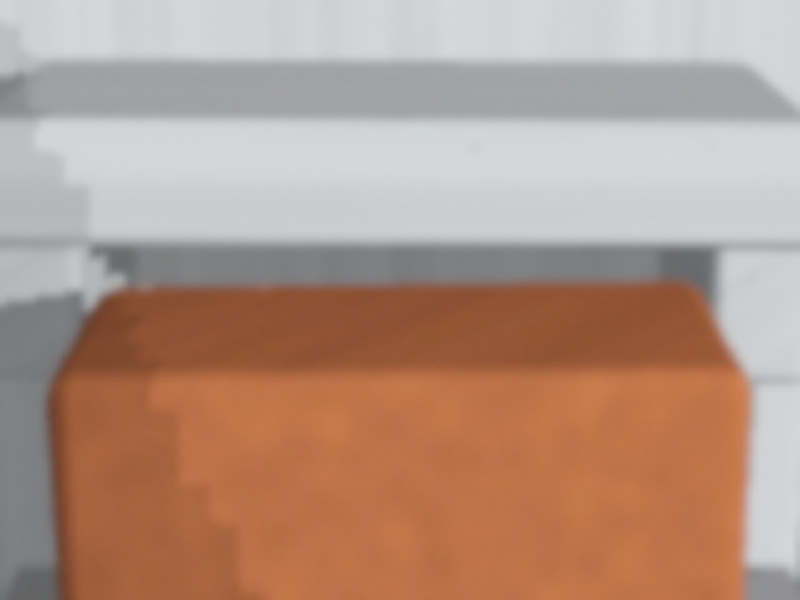

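Near end: the jaw's inner edge is at row 243. The blank's bottom edge is at row 287, from about column 112 to 697, and the right jaw arm's inner edge is at column 717.

Run:
```python
from h import *
c=np.load('w6.npy',allow_pickle=True).item();p=np.load('w6t.npy')
def f(q): return np.array(q,float)*.2-.4+[231,179]
zb=p[2]+.0008
t=np.radians(2.7);ex=np.array([np.cos(t),np.sin(t)]);ey=np.array([-np.sin(t),np.cos(t)])
for n,q,z in(('bottom',[(112,289),(697,285)],zb),('bot+',[(112,289),(697,285)],zb+.001),('top',[(55,372),(748,370)],zb+.024),('jaw',[(90,243),(717,243)],.068)):
    W=w(c,f(q),z)[:,:2]-[.5543,.2665];print(n,'along',(W@ex*1000).round(2),'across',(W@ey*1000).round(2))
print((p[:2]-[.5543,.2665])@np.c_[ex,ey]*1000)
```

```text
bottom along [-31.8  -32.18] across [-22.1   22.52]
bot+ along [-32.07 -32.45] across [-21.94  22.37]
top along [-32.72 -32.93] across [-22.26  22.3 ]
jaw along [-34.6  -34.67] across [-24.18  24.45]
[-1.63063738  0.63920935]
```

Emit:
step_arm([
  [[-1, 0.2, 0, 0, 0, 0, 0.3], [-1, 0.2, 0, 3, 0, 0, 0.3], [-1, 0.2, 0, 6, 0, 0, 0.3], [-1, 0.2, 0, 9, 0, 0, 0.3], [-1, 0.2, 0, 11, 0, 0, 0.3], [-1, 0.2, 0, 11, 0, 0, 0.3], [-1, 0.2, 0, 11, 0, 0, 0.3]],
])

```text
t: 16.4
eef_pos: [0.5522, 0.267, 0.0592]
tool_rot: [-0.002, -0.021, 1.0, -0.0]
contact_force: [0.2, 0.3, -1.3]
gripper_width: 0.529
grasp_force: 36.6
```

Emit:
step_arm([
  [[-1, 0, 0, 4, 0, 0, 0], [-1, 0, 0, 8, 0, 0, 0], [-1, 0, 0, 12, 0, 0, 0], [-1, 0, 0, 16, 0, 0, 0], [-1, 0, 0, 19, 0, 0, 0], [-1, 0, 0, 20, 0, 0, 0], [-1, 0, 0, 20, 0, 0, 0], [-1, 0, 0, 20, 0, 0, 0]],
])

```text
t: 17.07
eef_pos: [0.5523, 0.2671, 0.0395]
tool_rot: [-0.002, -0.021, 1.0, 0.0]
contact_force: [-0.4, 0.4, -0.8]
gripper_width: 0.534
grasp_force: 36.6
```

Emit:
step_arm([
  [[-1, 0, 0, 1.5, 0, 0, 0], [-1, 0, 0, 3, 0, 0, 0], [-1, 0, 0, 3.8, 0, 0, 0], [-1, 0, 0, 4.3, 0, 0, 0], [-1, 0, 0, 4.3, 0, 0, 0], [-1, 0, 0, 4.3, 0, 0, 0]],
])

```text
t: 17.57
eef_pos: [0.5522, 0.267, 0.0354]
tool_rot: [-0.002, -0.021, 1.0, 0.0]
contact_force: [-0.7, -0.8, 1.0]
gripper_width: 0.53
grasp_force: 37.0
```

Emit:
step_arm([
  [[-1, 0, 0, 0.3, 0, 0, 0], [-1, 0, 0, 0.5, 0, 0, 0], [-1, 0, 0, 0.5, 0, 0, 0]],
])

```text
t: 17.82
eef_pos: [0.5522, 0.2671, 0.0353]
tool_rot: [-0.002, -0.021, 1.0, 0.0]
contact_force: [-2.3, -1.0, 7.0]
gripper_width: 0.53
grasp_force: 37.6
```

Emit:
step_arm([
  [[0.4, 0, 0, 0, 0, 0, 0], [0.6, 0, 0, 0, 0, 0, 0], [0.8, 0, 0, 0, 0, 0, 0], [0.8, 0, 0, 0, 0, 0, 0], [0.8, 0, 0, 0, 0, 0, 0], [0.8, 0, 0, 0, 0, 0, 0]],
])

```text
t: 18.32
eef_pos: [0.5523, 0.267, 0.0346]
tool_rot: [-0.002, -0.021, 1.0, 0.0]
contact_force: [0.1, 0.5, 0.1]
gripper_width: 0.902
grasp_force: 0.0
```

Emit:
step_arm([
  [[0.8, 0, 0, -5, 0, 0, 0], [0.8, 0, 0, -20, 0, 0, 0], [0.8, 0, 0, -50, 0, 0, 0], [0.8, 0, 0, -85, 0, 0, 0], [0.8, 0, 0, -125, 0, 0, 0], [0.8, 0, 0, -140, 0, 0, 0], [0.8, 0, 0, -140, 0, 0, 0], [0.8, 0, 0, -140, 0, 0, 0]],
])

```text
t: 18.98
eef_pos: [0.5532, 0.2674, 0.176]
tool_rot: [-0.001, -0.021, 1.0, 0.001]
contact_force: [0.6, 0.4, -0.5]
gripper_width: 0.902
grasp_force: 0.0
```

Run:
```python
from seg import *
p,R=tool();print(p)
c=bot.read_camera('wrist');np.save('w7.npy',c,allow_pickle=True)
(ctr,sz,a),bb=blank(c,.060);print(ctr,sz,a,bb)
im=c['image'][:,:,::-1]
# knob estimate from top cam: dark pixels in box region at z=.082 / box corners
t=bot.read_camera('top');np.save('t7.npy',t,allow_pickle=True);k=t['image'][125:205,310:390,::-1]
u,v=px(c,[[.554,.2667,.06]])[0].astype(int);x,y=u-60,v-60
A=cv2.resize(im[y:y+120,x:x+120],(400,400),interpolation=cv2.INTER_CUBIC);B=cv2.resize(k,(400,400),interpolation=cv2.INTER_CUBIC)
print(x,y);cv2.imwrite('pics/w7.png',np.hstack([A,B]))
```

```text
[0.5532229  0.26736474 0.17597478]
(0.5538644790649414, 0.266639769077301) (0.06365273147821426, 0.044325269758701324) 3.3368582725524902 (277, 189, 67, 90)
250 175
```

View pics/w7.png

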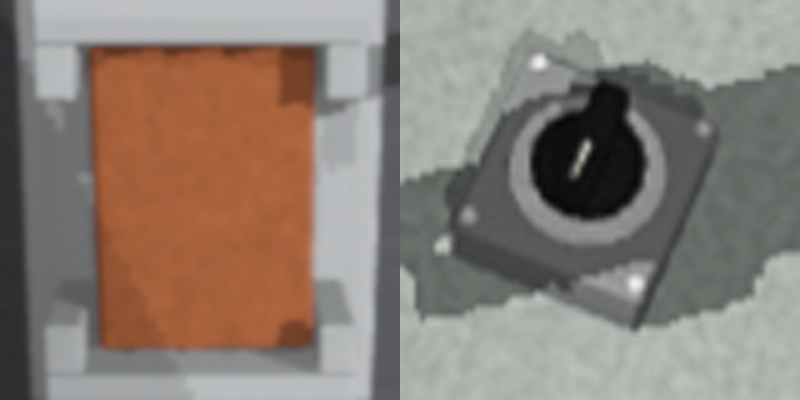

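The blank sits fully inside the jaws, square and with even gaps. In the right half, the knob's white line runs (575,175) to (585,143), so the bar lies along the box's -19° axis. Next I'll fit the knob from the wrist camera numerically.

Run:
```python
from h import *
t=np.load('t7.npy',allow_pickle=True).item()
print(w(t,[(347.6,158.6)],.043),rel([.672,-.039,.23],np.radians(72)))
```

```text
[[ 0.68075294 -0.03898994  0.043     ]] (array([-106.7, -310.7,  -56.7]), array([-0.1 , -0.3 , 20.45]))
```

Emit:
step_arm([
  [[0.8, -13, -37, -10, 0, 0, 2], [0.8, -26, -74, -20, 0, 0, 4], [0.8, -39, -111, -30, 0, 0, 7], [0.8, -52, -148, -40, 0, 0, 10], [0.8, -65, -185, -50, 0, 0, 13], [0.8, -78, -222, -57, 0, 0, 16], [0.8, -91, -259, -57, 0, 0, 19], [0.8, -106.7, -310.7, -57, 0, 0, 20.5], [0.8, -106.7, -310.7, -57, 0, 0, 20.5], [0.8, -106.7, -310.7, -57, 0, 0, 20.5]],
])

```text
t: 19.92
eef_pos: [0.6722, -0.0453, 0.2295]
tool_rot: [-0.003, 0.161, 0.987, -0.002]
contact_force: [0.4, 0.1, -0.3]
gripper_width: 0.897
grasp_force: 0.0
```

```bash
cat > knob.py <<'E'
from h import *
from scipy.optimize import minimize
a=np.linspace(0,2*np.pi,40)
def hull(c,P): return cv2.convexHull((px(c,P)*16).astype(np.int32))
def model(c,s,v,x0,y0):
    x,y,th=v; u=np.array([np.cos(th),np.sin(th)]);n=np.array([-u[1],u[0]])
    bar=[[*(np.array([x,y])+i*.021*u+j*.007*n),z] for i in(-1,1) for j in(-1,1) for z in(.05,.082)]
    cyl=[[x+.022*np.cos(q),y+.022*np.sin(q),z] for q in a for z in(.04,.05)]
    m=np.zeros((s[0]*4,s[1]*4),np.uint8)
    for P in(bar,cyl):
        h=cv2.convexHull(((px(c,P)-[x0,y0]+.5)*4).astype(np.int32));cv2.fillConvexPoly(m,h,255)
    return cv2.resize(m,(s[1],s[0]),interpolation=cv2.INTER_AREA)/255.
def fit(c,thr=45):
    u,v=px(c,[[.678,-.039,.06]])[0].astype(int);x0,y0=max(u-60,0),max(v-60,0)
    g=cv2.cvtColor(c['image'],cv2.COLOR_RGB2GRAY)[y0:v+60,x0:u+60]
    for thr in(35,45,60):
        m=(g<thr).astype(np.uint8);n,l,st,ce=cv2.connectedComponentsWithStats(m)
        k=1+np.argmin(np.linalg.norm(ce[1:]-[u-x0,v-y0],axis=1)+1e3*(st[1:,4]<200));m=(l==k).astype(float)
        f=lambda q:np.abs(model(c,g.shape,(.678+q[0]*.001,-.039+q[1]*.001,np.radians(q[2])),x0,y0)-m).sum()
        r=min((minimize(f,[0,0,t],method='Nelder-Mead',options=dict(initial_simplex=[[0,0,t],[4,0,t],[0,4,t],[0,0,t+15]])) for t in(-60,-19,20,70)),key=lambda r:r.fun)
        print(thr,m.sum(),'err',r.fun.round(0),'x,y,deg',.678+r.x[0]*.001,-.039+r.x[1]*.001,r.x[2])
E
python3 - <<'E'
from knob import *
print(tool()[0]);c=bot.read_camera('wrist');np.save('w8.npy',c,allow_pickle=True);print(px(c,[[.678,-.039,.06]]));fit(c)
print('top');fit(np.load('t7.npy',allow_pickle=True).item())
E
```

```text
[ 0.67220875 -0.04530719  0.22954235]
[[322.20604991 222.2560835 ]]
35 1743.0 err 579.0 x,y,deg 0.6833215367546974 -0.03993588473882213 -16.13386823899696
45 1853.0 err 468.0 x,y,deg 0.6820828002232753 -0.03957141759987205 -16.58434606741517
60 1947.0 err 376.0 x,y,deg 0.682877595057177 -0.03918848444026543 -16.63920568659355
top
35 383.0 err 123.0 x,y,deg 0.6828070883674581 -0.03863402012024963 -9.937806420854807
45 399.0 err 108.0 x,y,deg 0.6826500997002921 -0.03769257380940438 -20.850321325174292
60 423.0 err 85.0 x,y,deg 0.6826199616765158 -0.037696577056445746 -19.34242735211123
```

Run:
```python
import re
s=open('knob.py').read().replace('x,y,th=v;','x,y,th,rb=v;').replace('.022*','rb*').replace('np.radians(q[2]))','np.radians(q[2]),.022+q[3]*.001)').replace('[0,0,t],method','[0,0,t,0],method').replace('[[0,0,t],[4,0,t],[0,4,t],[0,0,t+15]]','[[0,0,t,0],[4,0,t,0],[0,4,t,0],[0,0,t+15,0],[0,0,t,-3]]').replace('r.x[2])','r.x[2:])').replace('(35,45,60)','(60,75)')
s=s.replace("m=(l==k).astype(float)","m=(l==k).astype(np.uint8);m=cv2.morphologyEx(m,cv2.MORPH_CLOSE,np.ones((7,7))).astype(float);M=m")
s+="        D=model(c,g.shape,(.678+r.x[0]*.001,-.039+r.x[1]*.001,np.radians(r.x[2]),.022+r.x[3]*.001),x0,y0);print('\\n'.join(''.join('.mo#'[int(2*(D[i,j]>.5)+m[i,j])] for j in range(20,105,2)) for i in range(15,100,4)))\n"
open('knob.py','w').write(s)
from knob import *
fit(np.load('w8.npy',allow_pickle=True).item())
```

```text
60 2065.0 err 110.0 x,y,deg 0.681726164653365 -0.0391560523860966 [-18.16060537  -1.16977795]
...........................................
...........................................
...........................................
...........................................
...........................................
...........................................
...............o###########................
............o#################.............
...........####################............
..........######################m..........
.........########################..........
.........########################..........
.........########################..........
.........########################..........
..........######################...........
...........####################............
.............################..............
................##########.................
.................#########.................
.................#########.................
.................ooooooooo.................
...........................................
75 2147.0 err 94.0 x,y,deg 0.682068132
[... 324 characters left out ...]
............############................
............##################.............
...........####################............
.........m######################m..........
.........########################..........
........m#########################.........
........m#########################.........
.........########################..........
.........m#######################..........
...........####################............
............#################o.............
...............###########o................
.................#########.................
.................#########.................
.................oo######o.................
...........................................
```

Run:
```python
from h import *
print(tool()[0],rel([.682,-.0392,.057],np.radians(72)),bot.get_obs()['q'].round(2))
```

```text
[ 0.67199364 -0.04163398  0.22935343] (array([ -9.7,   6. , 172.3]), array([-0.2 , -0.33, -0.31])) [-0.38  0.52  0.51  1.58 -0.27  1.12  1.44]
```

Emit:
step_arm([
  [[0.5, -9, 5, 40, 0, 0, 0], [0.5, -9, 5, 80, 0, 0, 0], [0.5, -9, 5, 110, 0, 0, 0], [0.5, -9, 5, 110, 0, 0, 0], [0.5, -9, 5, 110, 0, 0, 0]],
])

```text
t: 20.38
eef_pos: [0.6808, -0.0348, 0.1192]
tool_rot: [-0.004, 0.156, 0.988, -0.0]
contact_force: [0.8, 0.5, 0.7]
gripper_width: 0.751
grasp_force: 0.0
```

Run:
```python
from h import *
print(tool()[0],rel([.682,-.0392,.057],np.radians(72)))
```

```text
[ 0.68077301 -0.03480443  0.11917561] (array([-3. , -3.7, 62.2]), array([-0.13, -0.48,  0.06]))
```

Emit:
step_arm([
  [[0.5, -2.5, -2.5, 20, 0, -0.4, 0], [0.5, -2.5, -2.5, 45, 0, -0.4, 0], [0.5, -2.5, -2.5, 57, 0, -0.4, 0], [0.5, -2.5, -2.5, 61, 0, -0.4, 0], [0.5, -2.5, -2.5, 61, 0, -0.4, 0], [0.5, -2.5, -2.5, 61, 0, -0.4, 0]],
])

```text
t: 20.88
eef_pos: [0.6849, -0.0399, 0.0619]
tool_rot: [0.003, 0.157, 0.988, -0.001]
contact_force: [0.0, 1.0, -0.8]
gripper_width: 0.753
grasp_force: 0.0
```

Run:
```python
from h import *
print(tool()[0],rel([.682,-.0392,.057],np.radians(72)),bot.get_obs()['contact_force'])
```

```text
[ 0.68493376 -0.03985876  0.0619195 ] (array([ 3. , -0.3,  4.9]), array([-0.02,  0.32, -0.05])) [ 0.03683772  0.98396999 -0.84769988]
```

Emit:
step_arm([
  [[0.5, 2, -0.3, 3, 0, 0, 0], [0.5, 2, -0.3, 3, 0, 0, 0], [0.5, 2, -0.3, 3, 0, 0, 0], [0.5, 2, -0.3, 3, 0, 0, 0]],
])

```text
t: 21.22
eef_pos: [0.6822, -0.0397, 0.0578]
tool_rot: [0.002, 0.157, 0.988, -0.001]
contact_force: [-0.0, 0.3, 0.4]
gripper_width: 0.75
grasp_force: 0.0
```

Emit:
step_arm([
  [[-1, 0, 0, 0, 0, 0, 0], [-1, 0, 0, 0, 0, 0, 0], [-1, 0, 0, 0, 0, 0, 0], [-1, 0, 0, 0, 0, 0, 0], [-1, 0, 0, 0, 0, 0, 0], [-1, 0, 0, 0, 0, 0, 0], [-1, 0, 0, 0, 0, 0, 0], [-1, 0, 0, 0, 0, 0, 0], [-1, 0, 0, 0, 0, 0, 0], [-1, 0, 0, 0, 0, 0, 0]],
], force=50)

```text
t: 22.05
eef_pos: [0.6823, -0.039, 0.0575]
tool_rot: [0.002, 0.157, 0.988, -0.0]
contact_force: [-0.8, 3.4, 3.5]
gripper_width: 0.152
grasp_force: 52.4
```

Run:
```python
from h import *
o=bot.get_obs();print(tool()[0],rel([.682,-.0392,.057],np.radians(72)),o['contact_force'],o['torque'],o['gripper_width'])
```

```text
[ 0.68225699 -0.03900074  0.05746721] (array([ 0.2, -0.3,  0.5]), array([-0.01,  0.23, -0.03])) [-0.75331273  3.43691844  3.49111326] [ 0.71750804 -0.07587136  0.0656331 ] 0.15201510358776915
```

Emit:
step_arm([
  [[-1, 0, 0, 0, 0, 0, 5], [-1, 0, 0, 0, 0, 0, 10], [-1, 0, 0, 0, 0, 0, 15], [-1, 0, 0, 0, 0, 0, 20], [-1, 0, 0, 0, 0, 0, 25], [-1, 0, 0, 0, 0, 0, 30], [-1, 0, 0, 0, 0, 0, 35], [-1, 0, 0, 0, 0, 0, 40], [-1, 0, 0, 0, 0, 0, 44], [-1, 0, 0, 0, 0, 0, 44]],
])

```text
t: 22.88
eef_pos: [0.6813, -0.0401, 0.0574]
tool_rot: [0.001, 0.517, 0.856, -0.001]
contact_force: [-2.9, 2.5, 5.8]
gripper_width: 0.151
grasp_force: 52.9
```

Emit:
step_arm([
  [[-1, 0, 0, 0, 0, 0, 4], [-1, 0, 0, 0, 0, 0, 8], [-1, 0, 0, 0, 0, 0, 11], [-1, 0, 0, 0, 0, 0, 13], [-1, 0, 0, 0, 0, 0, 15], [-1, 0, 0, 0, 0, 0, 15], [-1, 0, 0, 0, 0, 0, 15], [-1, 0, 0, 0, 0, 0, 15]],
])

```text
t: 23.55
eef_pos: [0.6809, -0.0402, 0.0575]
tool_rot: [0.001, 0.622, 0.783, -0.001]
contact_force: [-3.5, 0.6, 7.2]
gripper_width: 0.154
grasp_force: 59.6
```

Run:
```python
from h import *
o=bot.get_obs();print(tool()[0],rel([.682,-.0392,.057],np.radians(72)),o['contact_force'],o['torque'],o['gripper_width'])
```

```text
[ 0.68087924 -0.04018756  0.05748512] (array([0.7, 1.3, 0.5]), array([ -0.09,   0.17, -58.88])) [-3.54576806  0.56897107  7.22078888] [0.31790547 0.87755133 1.31782616] 0.15357781700736936
```

Emit:
step_arm([
  [[1, 0, 0, 0, 0, 0, 0], [1, 0, 0, 0, 0, 0, 0], [1, 0, 0, 0, 0, 0, 0], [1, 0, 0, 0, 0, 0, 0], [1, 0, 0, 0, 0, 0, 0], [1, 0, 0, 0, 0, 0, 0], [1, 0, 0, 0, 0, 0, 0], [1, 0, 0, 0, 0, 0, 0]],
])

```text
t: 24.22
eef_pos: [0.6819, -0.0398, 0.0572]
tool_rot: [0.002, 0.623, 0.782, 0.0]
contact_force: [0.3, -0.6, 0.5]
gripper_width: 0.998
grasp_force: 0.0
```

Emit:
step_arm([
  [[1, 0, 0, -5, 0, 0, 0], [1, 0, 0, -25, 0, 0, 0], [1, 0, 0, -60, 0, 0, 0], [1, 0, 0, -100, 0, 0, 0], [1, 0, 0, -140, 0, 0, 0], [1, 0, 0, -150, 0, 0, 0], [1, 0, 0, -150, 0, 0, 0], [1, 0, 0, -150, 0, 0, 0], [1, 0, 0, -150, 0, 0, 0]],
])

```text
t: 24.97
eef_pos: [0.6807, -0.0389, 0.206]
tool_rot: [0.001, 0.623, 0.782, -0.0]
contact_force: [-0.5, -0.9, 0.4]
gripper_width: 1.002
grasp_force: 0.0
```

Run:
```python
from knob import *
import seg
print(tool()[0],bot.get_obs()['contact_force']);fit(bot.read_camera('wrist'))
c=bot.read_camera('top')
seg.tool=lambda:([.5543,.2665],0)
print(seg.blank(c,.06))
```

```text
[ 0.68066381 -0.03891313  0.20603959] [-0.45865618 -0.85366689  0.40156247]
60 2417.0 err 135.0 x,y,deg 0.6814291242541733 -0.03959560973163743 [-14.87435438  -1.15637805]
...........................................
...........................................
...........................................
...........................................
....................o#####.................
................##############.............
.............o###################..........
............######################.........
...........########################........
..........##########################.......
.........o##########################.......
........o###########################.......
........oo##########################o......
..........o#########################o......
...........m########################oo.....
.............########################o.....
...............#####################o......
...................o################.......
..............................o###o........
...........................................
...........................................
....
[... 533 characters left out ...]

..........##########################.......
.........o##########################o......
.........m###########################......
..........###########################......
..........##########################m......
...........#########################m......
............m#######################m......
...............######################.....m
..................o##################....mm
..........................o########mmmmmmmm
...............mmm.........m#####mmmmmmmmmm
...............mmmmmmmmmmmmmmm#mmmmmmmmmmmm
...............mmmmmmmmmmmmmmmmmmmmmmmmmmmm
(((0.8508914709091187, -0.12375063449144363), (0.05432817339897156, 0.1514575481414795), 74.26319885253906), (373, 42, 45, 67))
```

```bash
python3 -c "
from station import bot
print(bot.hand_in())"
```

```text
the job is handed in; nothing more can be done
None
```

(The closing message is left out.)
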